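# Ready the mini greenhouse for the night

## Task

Get the mini greenhouse ready for a cold night: push its swing door fully shut with the fingertips, then turn the heat up by exactly one click, by rolling the knurled thumbwheel on top of the heater controller with a fingertip from its lowest setting into the middle one (the top of the wheel moves towards the larger bars printed beside it). Only touch and push: do not lift or shove the controller, leave the mister, the two small pots, the stake and the trowel where they are, and finish clear of everything with the door still shut.

Things in the scene. Friction and masses are not known exactly. Their poses are not given: they have to be found in the camera images.
- greenhouse: clear acrylic mini greenhouse with aluminium edges, fixed; 180 mm deep (own x), 200 mm wide (own y), roof 235 mm high at the front rising to 275 mm at the back. Origin: centre of its underside. The door side faces its own -x.
- door_hinge (a point): point on the door's vertical hinge line, 195 mm above the table, at (-90, +100) mm in the greenhouse's x, y; its axes are the greenhouse's (x into the greenhouse, closed door runs from here along -y).
- door (a joint): door angle, rad: 0 = fully shut, positive = swung open outwards (towards the greenhouse's own -x), at most 1.5. The door is a clear panel in an aluminium frame, 200 mm wide from the hinge to its free edge, from 18 to 225 mm above the table; closed, its outer face lies 8.5 mm in front of the hinge line. It stays where it is left (friction 0.05 N m, no latch). A small pull knob (16 mm across, standing 18 mm off the outer face) sits 120 mm above the table, 178 mm from the hinge.
- door_push (a point): point on the door's outer face, 140 mm from the hinge, 195 mm above the table; moves with the door. Its axes are the door's: own -x is the outward normal of the outer face, own -y runs from the hinge to the free edge.
- controller: heater controller: white plastic box 110 mm (own x) x 100 mm (own y) x 75 mm tall, about 0.9 kg, loose on rubber feet. Origin: centre of its underside. Its own -x is the front. Bars printed on top beside the wheel grow towards own +x (warmer). On each side of the wheel a cheek 8 mm wide, 62 mm long, reaches 81 mm above the table.
- wheel_top (a point): topmost point of the knurled thumbwheel, 87 mm above the table, in the middle of the box (fixed to the box; axes those of the controller). Wheel: radius 35 mm, 24 mm wide, axle along the controller's y, standing 12 mm out of the box and 6 mm above the cheeks.
- wheel (a joint): wheel angle, rad; grows as the top of the wheel moves towards the controller's own +x. Spring detents at 0 (lowest setting, the start), 0.5 (middle) and 1.0 (highest): 17.5 mm of rim travel a click; let go anywhere, it snaps to the nearest detent. About 0.06 N m (under 2 N at the rim) takes it over. A pale index rib on the wheel stands at the middle tick of the cheeks in the middle setting, at the front tick in the lowest.
- mister: steel mister bottle, 76 mm diameter, about 170 mm tall with its dark spray head, standing. Bystander; origin under its centre
- celadon_pot: small grey-green glazed pot, 72 mm across, 55 mm tall. Bystander; origin under its centre
- clay_pot: small clay pot, 64 mm across, 55 mm tall. Bystander; origin under its centre
- stake: flat wooden stake 260 x 16 x 12 mm lying along its own y, with a steel spring clip (25 mm tall) on it. Bystander; origin under its centre
- trowel: hand trowel 285 mm long lying along its own x, blade to +x, 30 mm tall. Bystander; origin at its middle
Things that resemble listed ones, but are neither listed nor needed, are in the scene too. Leave any orange look-alike of the controller alone.

How it is judged (in metres and radians):
On the way, in this order (a step that is already met when the one before it is completed fails the run):
1. the door is pushed fully shut, the wheel not yet turned (value of joint door below 0.05 rad and value of joint wheel below 0.2 rad), for 0.1 s.
2. the wheel sits in the middle detent, the door still shut (value of joint wheel between 0.4 and 0.6 rad and value of joint door below 0.05 rad), for 0.2 s.
At the end, for the whole second after the job is handed in: Door shut within 0.05 rad (10 mm at its free edge); wheel at rest in the middle detent (0.5 +- 0.08 rad); controller upright and within 15 mm of where it stood (value of joint wheel between 0.42 and 0.58 rad and value of joint door below 0.05 rad and velocity of joint wheel between -0.05 and 0.05 rad/s and distance of controller from where it was at the start of the episode below 0.015 m and angle between controller's own z axis and vertical below 0.05 rad); the robot touches nothing.
It fails at once if the wheel is turned past the middle detent towards the highest setting (value of joint wheel above 0.8 rad).
It fails at once if the wheel is turned before the door is shut (value of joint wheel above 0.3 rad and value of joint door above 0.1 rad).
It fails at once if the controller is lifted or tipped (height (world z) of controller above 0.008 m or angle between controller's own z axis and vertical above 0.15 rad).
It fails at once if the controller is shoved more than 25 mm (distance of controller from where it was at the start of the episode above 0.025 m).
It fails at once if a bystander is moved more than 25 mm (distance of any of mister, celadon_pot, clay_pot, stake, trowel from where it was at the start of the episode above 0.025 m).
It also fails if it takes over 51 s, if anything falls off the work surface, if the arm or the gripper's body presses on something with over 40 N, if the wrist force passes 120 N, or if a joint passes its speed limit or range.

## Robot

A 6-joint arm with a two-finger parallel gripper is mounted at the origin on the work surface. World frame = base frame: x ahead of the robot, y to its left, z up, the work surface at z = 0. Lengths are in mm, angles in rad, forces in N, time in s.
With the tool pointing down it reaches from about 275 to 825 mm from the base axis. Payload 5.2 kg.
Tool frame: the origin (TCP) lies at the very end of the fingers, on their centre line; the grasp point (between the pads) lies 19 mm behind it; z points along the fingers, y is the direction in which the jaws open and shut (so a half turn about z gives the same grasp; the last joint's range is limited). The gripper opens to 93 mm and grips with 3 to 60 N. Pads are 15 mm wide; open, the fingers measure 128 mm over their backs; the gripper's body (75 mm by 188 mm) begins 65 mm behind the grasp point.
Start: joints at [0.959, 0.259, 1.535, -0, 1.348, -0.203], TCP at [218.609, 504.693, 218.653] pointing down, gripper open.
Joint ranges: [-3.14, 3.14], [-0.91, 2.08], [0.19, 2.58], [-1.22, 4.36], [0.22, 2.71], [-3.12, 3.12]. Speed limits (rad/s): [2.57, 2.57, 3.14, 3.14, 3.14, 3.14].

## Interface

Orientations are given as [roll, pitch, yaw] about the fixed x, y, z axes, in that order (R = Rz(yaw) Ry(pitch) Rx(roll)).
In Python, from bench import robot gives the robot as it stands. The module is installed in compiled form; this text tells all that it offers. Calls block until the motion is done:
- robot.move_ptp(position, orientation): joint-space move of the TCP to a pose.
- robot.move_linear(position, ori=None, speed=150, f_stop=None): straight line of the TCP; ori=None keeps the orientation; speed is the mean speed in mm/s. With f_stop (N) it stops when the force on the tool has changed by that much, and returns True; else False.
- robot.move_j(angles): joint-space move.
- robot.move_gripper(opening): opening from 0.0 (shut) to 1.0 (fully open); the grip force is fixed at half the most; returns when the fingers have stopped.
- robot.sleep(seconds).
- robot.inverse_kinematics(position, orientation): joint angles nearest the present ones, or None.
- robot.get_image(name): name is "side" or "top"; returns a dict with "img" (384x512x3 uint8, blue, green, red), "fovy" (degrees; the focal length in pixels is half the picture's height over the tangent of half this angle, whatever the lens; pixels are square), "cx", "cy" (the principal point, pixels), "k1" (the pictures are not rectified: a ray, as slopes to the right and down, at radius r is drawn at 1 + k1 r^2 times it, then the intrinsics apply), "eye" and "orientation" of the camera in the world. Camera axes: x right, y down, z forward; pixel columns grow to the right and rows downward; lengths in mm; the calibration is good to about 2 mm. A picture is of the moment at which its call begins. There is no depth.
A pose or a line that the arm cannot do raises robot.MotionError and nothing moves.
- robot.hand_in(): hands the job in, once; it reports no verdict.
Readings, each from a call of its own:
- robot.current_t(): time.
- robot.current_qpos(): joint angles.
- robot.current_joint_vel(): joint speeds.
- robot.current_joint_efforts(): joint torques, N m.
- robot.current_tcp_pos(): TCP position.
- robot.current_eef_rot(): TCP orientation.
- robot.current_contact_force(): force on the tool from outside, world axes, zero at the start.
- robot.current_ft_torque(): the same for the moment, N m.
- robot.current_gripper_width(): opening from 0.0 (shut) to 1.0 (fully open).
Only numpy, scipy, OpenCV 4.12 (cv2) and the standard library are available. Lean on these libraries where they do the work, as an engineer would, in place of code of your own. Each camera call takes 0.05 s, during which the arm holds its last target.

## Working session

There is one attempt and no reset: what is moved stays moved. The work goes in short steps, each a Python script; the robot and the scene stay as the last script left them, time stands still between calls to the robot, and variables do not carry over. Pictures are saved under pics/ and viewed, and the job is handed in when it is done.

```bash
mkdir -p pics; ls
cat > h.py <<'E'
import numpy as np, cv2
from scipy.spatial.transform import Rotation as R
from bench import robot
def cam(name):
    d=robot.get_image(name); return d
def K(d):
    h=d["img"].shape[0]; f=h/2/np.tan(np.radians(d["fovy"])/2); return f
def Rc(d):
    o=np.array(d["orientation"],float)
    return o if o.shape==(3,3) else R.from_euler('xyz',o).as_matrix()
def ray(d,u,v):
    f=K(d); M=np.array([[f,0,d["cx"]],[0,f,d["cy"]],[0,0,1.]])
    p=cv2.undistortPoints(np.array([[[u,v]]],float),M,np.array([d["k1"],0,0,0,0.]),None,None,None,)[0,0]
    return Rc(d)@np.array([p[0],p[1],1.])
def onz(d,u,v,z):
    r=ray(d,u,v); e=np.array(d["eye"],float); return e+r*(z-e[2])/r[2]
def proj(d,P):
    f=K(d); p=Rc(d).T@(np.array(P,float)-np.array(d["eye"],float)); s=p[:2]/p[2]
    s=s*(1+d["k1"]*(s@s)); return np.array([d["cx"]+f*s[0],d["cy"]+f*s[1]])
def tri(d1,p1,d2,p2):
    A=[];b=[]
    for d,p in((d1,p1),(d2,p2)):
        r=ray(d,*p); r/=np.linalg.norm(r); Q=np.eye(3)-np.outer(r,r); A.append(Q); b.append(Q@np.array(d["eye"],float))
    X=np.linalg.lstsq(np.vstack(A),np.hstack(b),rcond=None)[0]; return X
E
python3 - <<'E'
from h import *
import pickle
for n in("side","top"):
    d=cam(n); print(n,{k:v for k,v in d.items() if k!="img"})
    pickle.dump(d,open(n+"0.pkl","wb")); cv2.imwrite(f"pics/{n}0.png",cv2.resize(d["img"],(800,600),interpolation=cv2.INTER_CUBIC))
E
```

```text
pics
side {'fovy': 42.533183227869145, 'cx': 258.5433837872715, 'cy': 187.6046540930281, 'k1': -0.19013688371195042, 'eye': array([ -284.63364025, -1001.0685466 ,  1295.50990159]), 'orientation': array([-2.3093078 , -0.01094747, -0.72562554])}
top {'fovy': 54.03215261631651, 'cx': 259.1387209616302, 'cy': 195.99912511290736, 'k1': -0.036955929514052355, 'eye': array([ 455.56825975,  -30.20376841, 1165.02399387]), 'orientation': array([-3.02442736, -0.00704594, -1.57194812])}
```

View pics/side0.png

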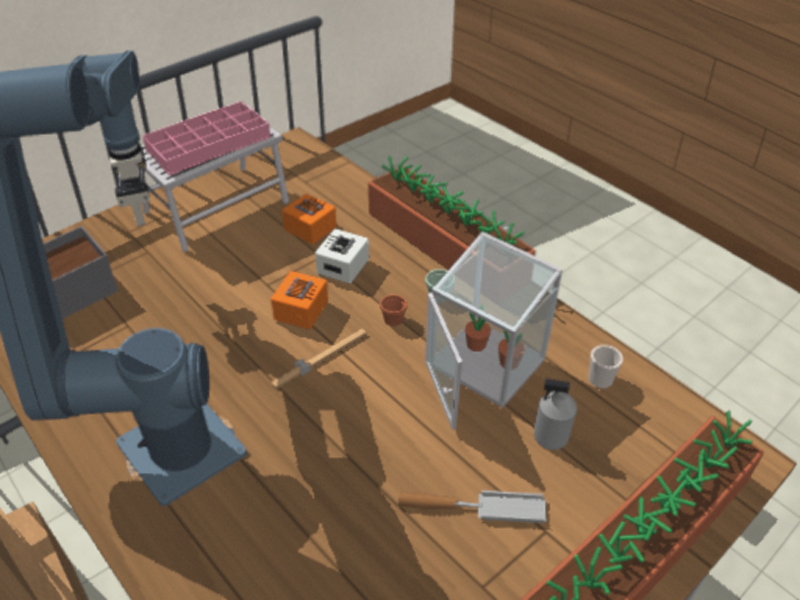

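View pics/top0.png

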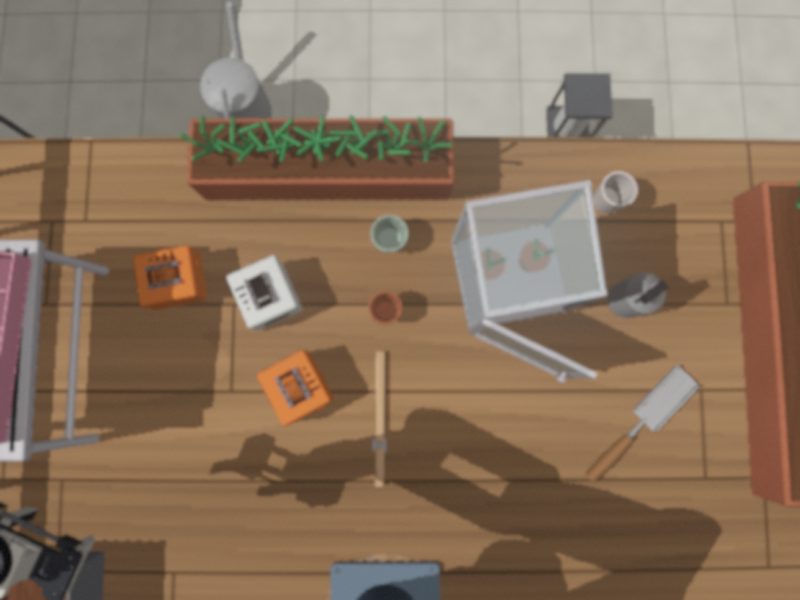

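The top view (800 px scale) shows three candidates for the controller: white at (265,292), orange at (170,277) and orange at (293,387). In the side view they are at (343,254), (310,217) and (300,298). The white one matches the description. The greenhouse is at (535,255), with its door open towards the robot from a hinge near (482,322) to a free edge near (592,376). Next come close crops.

Run:
```python
import pickle,cv2,numpy as np
t=pickle.load(open("top0.pkl","rb"))["img"]; s=pickle.load(open("side0.pkl","rb"))["img"]
def c(im,x0,y0,x1,y1,k): return cv2.resize(im[y0:y1,x0:x1],None,fx=k,fy=k,interpolation=cv2.INTER_CUBIC)
a=c(t,140,158,200,218,6.5); b=c(s,195,138,245,188,7.8)
cv2.imwrite("pics/ctl.png",np.hstack([a,b]))
a=c(t,280,105,400,255,3.3); b=c(s,265,140,365,280,3.5358)
h=min(a.shape[0],b.shape[0]); cv2.imwrite("pics/gh.png",np.hstack([a[:h],b[:h]])); print(a.shape,b.shape)
```

```text
(495, 396, 3) (495, 354, 3)
```

View pics/ctl.png

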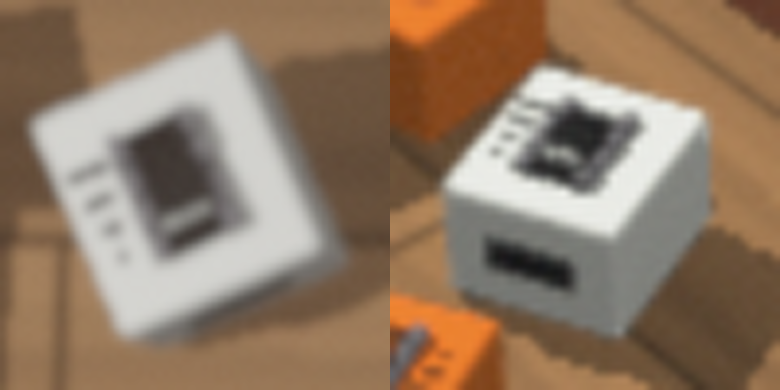

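View pics/gh.png

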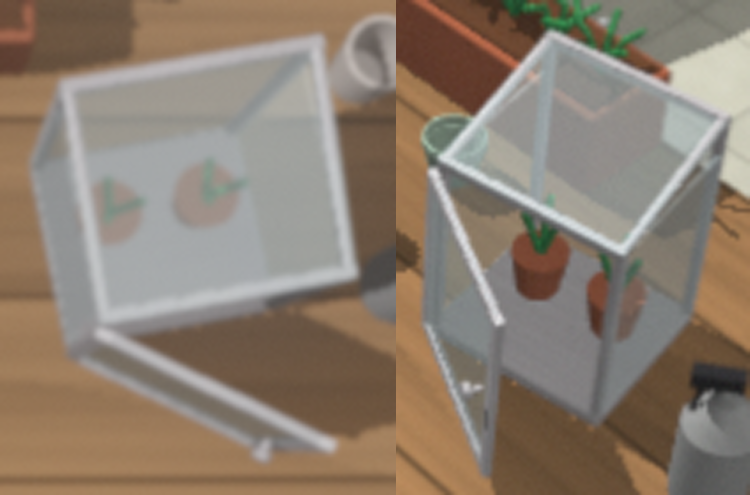

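White controller confirmed: the bars grow up-left in the top view, at crop (123,258) small and (85,170) large. The pale rib sits at the front, crop (187,218). Greenhouse roof corners in the top crop are (100,325), (357,275), (322,37) and (62,85), and the door's top edge runs (97,333) to (333,447). Next I compute the poses.

```bash
cat > loc.py <<'E'
from h import *
import pickle
T=pickle.load(open("top0.pkl","rb")); S=pickle.load(open("side0.pkl","rb"))
def fit2(own,w):
    own=np.array(own,float);w=np.array(w,float); a=own-own.mean(0); b=w-w.mean(0)
    th=np.arctan2((a[:,0]*b[:,1]-a[:,1]*b[:,0]).sum(),(a*b).sum())
    r=np.array([[np.cos(th),-np.sin(th)],[np.sin(th),np.cos(th)]]); o=w.mean(0)-r@own.mean(0)
    return o,th,np.linalg.norm(own@r.T+o-w,axis=1)
def rng(d,c,half,lo):
    hsv=cv2.cvtColor(d["img"],cv2.COLOR_BGR2HSV); m=((hsv[...,2]>lo)&(hsv[...,1]<40)).astype(np.uint8)
    z=np.zeros_like(m); u,v=c; z[v-half:v+half,u-half:u+half]=m[v-half:v+half,u-half:u+half]
    cs,_=cv2.findContours(z,cv2.RETR_EXTERNAL,cv2.CHAIN_APPROX_NONE); return max(cs,key=cv2.contourArea)
E
python3 - <<'E'
from loc import *
pt=lambda x,y:(140+(x+.5)/6.5-.5,158+(y+.5)/6.5-.5)
c=rng(T,(169,187),30,175)
r=cv2.minAreaRect(c); print("rect",r, cv2.boxPoints(r).round(1).tolist())
ims=[(130,338),(325,245),(30,120),(230,33)]; own=[(-55,50),(-55,-50),(55,50),(55,-50)]
w=[onz(T,*pt(*p),75)[:2] for p in ims]
print("top clicked",fit2(own,w))
cc=onz(T,*r[0],75); print("rect centre",cc)
ps=lambda x,y:(195+(x-390+.5)/7.8-.5,138+(y+.5)/7.8-.5)
ims=[(442,190),(617,240),(537,67),(708,113)]
w=[onz(S,*ps(*p),75)[:2] for p in ims]; print("side clicked",fit2(own,w))
# wheel top: rib and cheeks
for n in("front","back"): pass
# greenhouse
pg=lambda x,y:(280+(x+.5)/3.3-.5,105+(y+.5)/3.3-.5)
pgs=lambda x,y:(265+(x-396+.5)/3.5358-.5,140+(y+.5)/3.5358-.5)
own=[(-90,100),(-90,-100),(90,-100),(90,100)]; z=[235,235,275,275]
a=[(100,325),(357,275),(322,37),(62,85)]; w=[onz(T,*pg(*p),h)[:2] for p,h in zip(a,z)]
print("gh top",fit2(own,w))
a=[(442,160),(623,252),(728,120),(550,32)]; w=[onz(S,*pgs(*p),h)[:2] for p,h in zip(a,z)]
print("gh side",fit2(own,w))
for nm,d,f,p,q in(("top",T,pg,(97,333),(333,447)),("side",S,pgs,(433,173),(500,322))):
    A=onz(d,*f(*p),225);B=onz(d,*f(*q),225);print(nm,A.round(1),B.round(1),np.linalg.norm(A-B),np.degrees(np.arctan2(*(B-A)[[1,0]])))
E
```

```text
rect ((166.180419921875, 186.03094482421875), (36.146324157714844, 33.81102752685547), 66.03751373291016) [[143.39999389648438, 176.39999389648438], [174.3000030517578, 162.60000610351562], [189.0, 195.6999969482422], [158.10000610351562, 209.39999389648438]]
top clicked (array([614.05384057, 231.36135845]), np.float64(0.4408292776648523), array([2.28408368, 2.13167041, 0.75226268, 2.26078575]))
rect centre [613.31332779 233.88415464  75.        ]
side clicked (array([614.73633925, 231.30654657]), np.float64(0.455293536723839), array([1.79071252, 0.96387027, 0.7268837 , 1.49976132]))
gh top (array([ 653.04712919, -245.74723826]), np.float64(0.18607436540940703), array([1.40571057, 2.1977541 , 1.25082771, 2.50192185]))
gh side (array([ 655.17505364, -247.06335288]), np.float64(0.17611678706250952), array([4.65494346, 6.78700762, 6.56446724, 1.98715525]))
top [ 542.  -162.2  225. ] [ 455.3 -339.9  225. ] 197.72519215962592 -116.01920188103095
side [ 541.8 -167.5  225. ] [ 458.4 -339.1  225. ] 190.81323511346943 -115.92189633760782
```

```bash
cat >> loc.py <<'E'
GH=np.array([654.,-246.3]); GY=0.183; CT=np.array([614.4,231.5]); CY=0.447
def r2(a): return np.array([[np.cos(a),-np.sin(a)],[np.sin(a),np.cos(a)]])
H=GH+r2(GY)@[-90,100]
def dp(th,g,z=190,l=140):
    A=r2(GY-th); p=H+A@[-(16+g),-l]; return [p[0],p[1],z],[np.pi,0,GY-th]
E
python3 - <<'E'
from loc import *
print(robot.current_t(),robot.current_eef_rot(),robot.current_gripper_width())
th=0.64; p,o=dp(th,50); print(H,p,o, dp(0,0))
for a in((p[:2]+[300],o),(p,o),dp(0,0)): print(robot.inverse_kinematics(*a))
# overlay check
for n,d in(("top",T),("side",S)):
    im=d["img"].copy()
    im=cv2.resize(im,None,fx=1.5625,fy=1.5625)
    pts=[(*(GH+r2(GY)@q),z) for q,z in(((-90,100),235),((-90,-100),235),((90,-100),275),((90,100),275))]
    pts+=[(*(H+r2(GY-th)@[-8.5,-l]),225) for l in(0,140,200)]+[(*(CT+r2(CY)@q),75) for q in((-55,50),(55,50),(55,-50),(-55,-50))]+[(*CT,87)]
    for P in pts: cv2.circle(im,tuple(int(round(v)) for v in (proj(d,P)+.5)*1.5625),2,(0,0,255),-1)
    cv2.imwrite(f"pics/ov_{n}.png",im[60:460,180:700] if n=="side" else im[150:420,100:650])
E
```

```text
0.1 [-3.14004061e+00 -2.78378875e-04  2.73278697e+00] 0.9998125944121334
[ 547.30477457 -164.34800874] [np.float64(426.3015604670957), np.float64(-260.8582267292886), 190] [3.141592653589793, 0, -0.457] ([np.float64(557.0491809542777), np.float64(-304.9219983143155), 190], [3.141592653589793, 0, 0.183])
[-7.72685926e-01  1.23308641e-01  1.50643215e+00 -4.44089210e-16
  1.51185186e+00  1.25511040e+00]
[-7.72685926e-01  1.90588886e-01  1.69618559e+00 -4.44089210e-16
  1.25481818e+00  1.25511040e+00]
[-6.76209180e-01  4.29329007e-01  1.35910970e+00 -4.44089210e-16
  1.35315394e+00  7.11587147e-01]
```

View pics/ov_top.png

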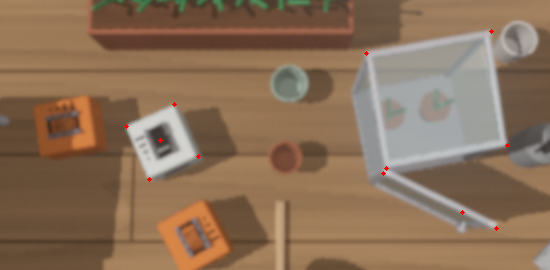

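View pics/ov_side.png

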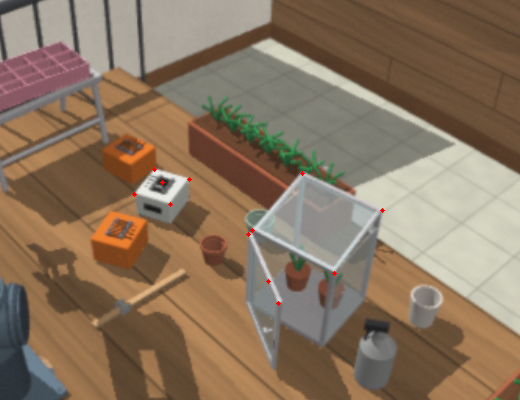

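The overlay fits both views: the door hinge, free edge and push point lie on the door's top rail, and the controller dots fall on its corners. Pushing the door now.

Run:
```python
from loc import *
robot.move_gripper(0.0)
p,o=dp(0.64,50); robot.move_ptp(p[:2]+[300],o)
robot.move_linear(p,speed=150)
print(robot.current_t(),robot.current_contact_force())
for th,g in((0.64,5),(0.52,0),(0.40,0),(0.28,0),(0.16,0),(0.07,0)):
    p,o=dp(th,g); s=robot.move_linear(p,o,speed=90,f_stop=15); print(th,s,robot.current_contact_force().round(1))
    if s: break
if not s:
    p,o=dp(0,-8); s=robot.move_linear(p,o,speed=30,f_stop=6); print("final",s,robot.current_contact_force().round(1))
print(robot.current_tcp_pos(),dp(0,0)[0],robot.current_t())
import pickle
d=cam("top"); pickle.dump(d,open("top1.pkl","wb")); cv2.imwrite("pics/top1.png",cv2.resize(d["img"][90:280,270:410],None,fx=3,fy=3))
d=cam("side"); cv2.imwrite("pics/side1.png",cv2.resize(d["img"][120:290,230:390],None,fx=3,fy=3))
```

```text
5.2417 [ 0.46576642  0.05235206 -0.8313439 ]
0.64 False [ 0.5 -0.2 -0.2]
0.52 False [-0.   0.5 -0.5]
0.4 False [ 0.1  0.8 -0. ]
0.28 False [0.3 0.2 0.7]
0.16 False [-0.6  0.2 -0.1]
0.07 False [0.4 0.4 0.7]
final True [-2.3 -1.1  1.1]
[ 555.10808545 -304.4883339   189.48857727] [np.float64(557.0491809542777), np.float64(-304.9219983143155), 190] 8.0083
```

View pics/top1.png

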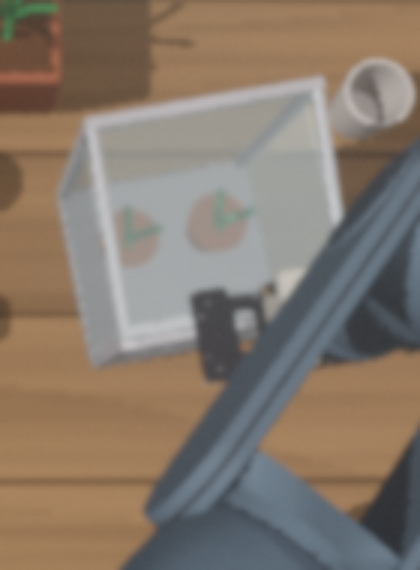

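View pics/side1.png

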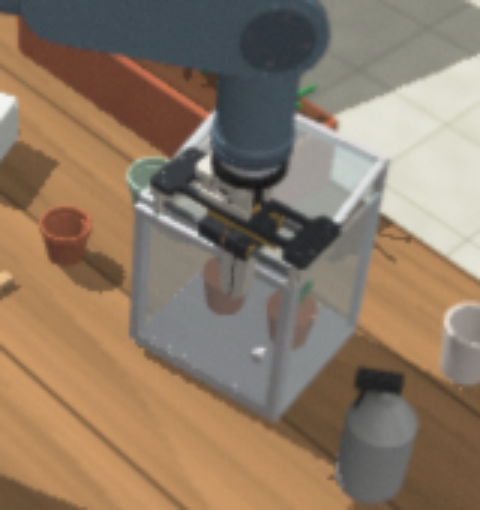

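The fingers rest against a door that looks flush with the front frame, with its knob at crop (260,352) in the side view. I'll press once more gently, retreat and check with clear views.

Run:
```python
from loc import *
import pickle
p,o=dp(0,-10); s=robot.move_linear(p,o,speed=20,f_stop=10); print("final",s,robot.current_contact_force().round(1),robot.current_tcp_pos().round(1))
p,o=dp(0,70); robot.move_linear(p,speed=120); 
robot.move_linear(p[:2]+[260],speed=150)
psi=CY+np.pi/2
u=np.array([np.cos(CY),np.sin(CY)])
for ps in(psi,psi-np.pi):
    print(ps,robot.inverse_kinematics([*CT,150],[np.pi,0,ps]))
q=robot.inverse_kinematics([*(CT-60*u),260],[np.pi,0,psi-np.pi])
q=None
robot.move_ptp([400,150,260],[np.pi,0,CY-np.pi/2])
for n in("top","side"):
    d=cam(n); pickle.dump(d,open(n+"2.pkl","wb"))
    cv2.imwrite(f"pics/{n}2.png",cv2.resize(d["img"],(800,600),interpolation=cv2.INTER_CUBIC))
print(robot.current_t())
```

```text
final True [0.1 0.3 0.2] [ 554.9 -304.1  188.5]
2.0177963267948966 [ 0.19077124  0.49570634  1.3534695   0.          1.29241681 -0.25622876]
-1.1237963267948965 [ 1.90771241e-01  4.95706342e-01  1.35346950e+00 -4.44089210e-16
  1.29241681e+00  2.88536389e+00]
11.6917
```

View pics/top2.png

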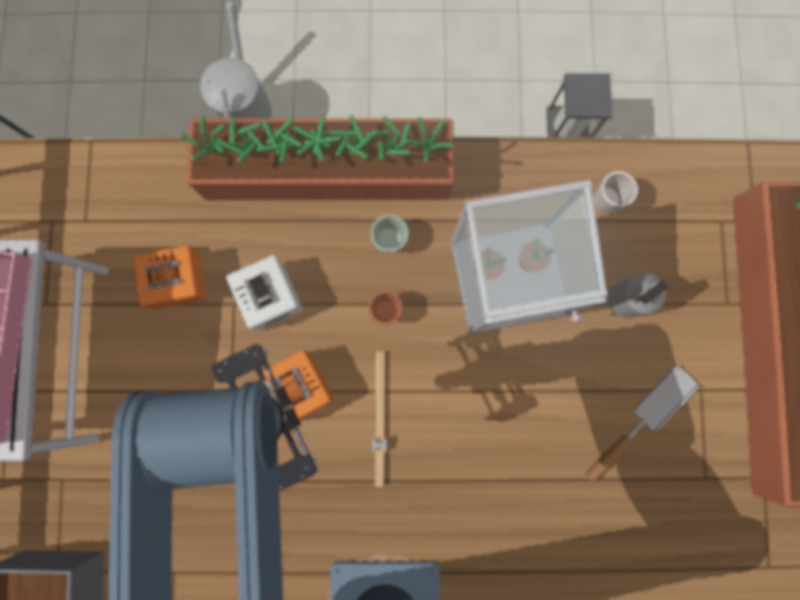

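View pics/side2.png

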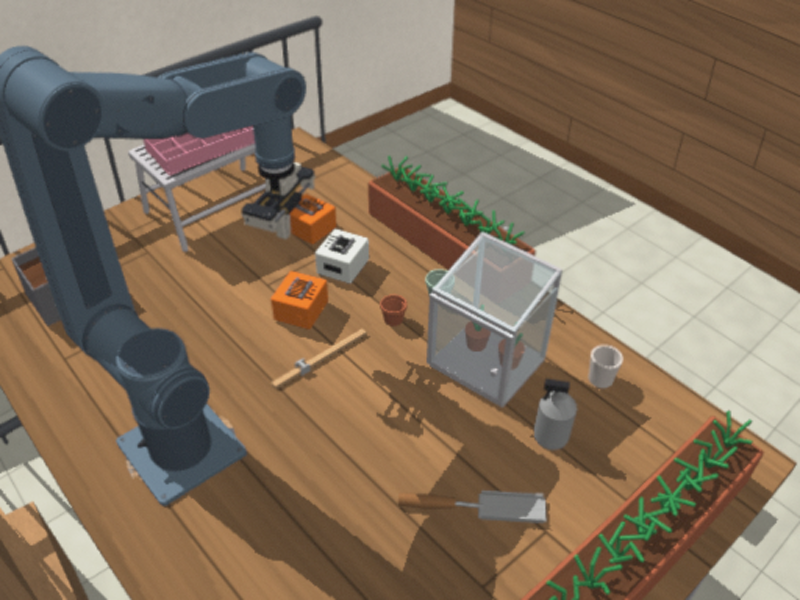

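The door looks shut in both views, with the knob at (575,317) in the top view. I'll check the knob against its projection and look closely at the fingertips before touching the wheel.

Run:
```python
from loc import *
T2=pickle.load(open("top2.pkl","rb"))
for th in(0,.05,.1,.15):
    print(th,((proj(T2,[*(H+r2(GY-th)@[-26.5,-178]),120])+.5)*1.5625).round(1))
u=np.array([np.cos(CY),np.sin(CY)]); ori=[np.pi,0,CY-np.pi/2]
p=CT-8.75*u
robot.move_ptp([*p,160],ori); robot.move_linear([*p,100],speed=120)
print(robot.current_t(),robot.current_tcp_pos().round(1),robot.current_gripper_width(),robot.current_contact_force().round(1))
d=cam("side"); pickle.dump(d,open("side3.pkl","wb"));t=cam("top")
c=lambda im,x0,y0,x1,y1,k: cv2.resize(im[y0:y1,x0:x1],None,fx=k,fy=k,interpolation=cv2.INTER_CUBIC)
cv2.imwrite("pics/tip.png",np.hstack([c(d["img"],180,110,250,190,5),c(t["img"],130,140,200,220,5)]))
```

```text
0 [576.6 320.8]
0.05 [576.9 325.8]
0.1 [576.8 330.8]
0.15 [576.6 335.8]
13.3 [606.9 227.7 101.1] 0.0027850873117635996 [ 0.4 -0.5  0.7]
```

View pics/tip.png

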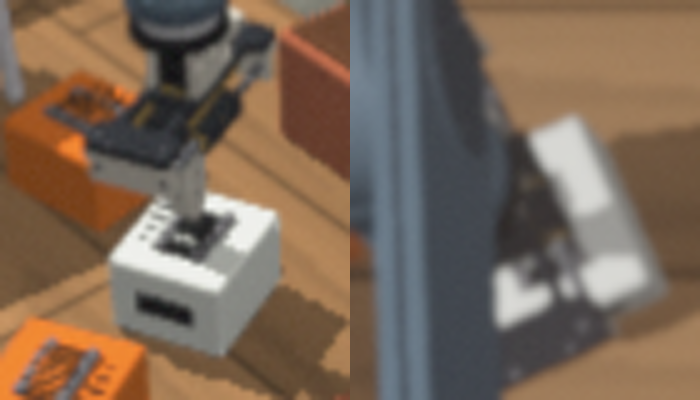

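The knob lies at row 317 against 320.8 predicted for fully shut, so the door is shut. The tip hangs over the wheel, at crop (188,215). Now I press and roll.

Run:
```python
from loc import *
u=np.array([np.cos(CY),np.sin(CY)])
p=CT-8.75*u
s=robot.move_linear([*p,83],speed=12,f_stop=6); a=robot.current_tcp_pos(); print(s,a.round(2),robot.current_contact_force().round(1))
for k in range(3):
    robot.sleep(0.1); print(robot.current_contact_force().round(1),end=' ')
```

```text
True [606.6  227.74  87.  ] [-0.2  0.1  4.3]
[-0.5 -1.1  5.6] [-0.5  0.9  5.7] [-0.2 -0.5  5.4]
```

Run:
```python
from loc import *
u=np.array([np.cos(CY),np.sin(CY)])
a=robot.current_tcp_pos()
for k in range(1,5):
    q=a[:2]+u*4.0*k
    s=robot.move_linear([*q,86.6],speed=15,f_stop=12)
    f=robot.current_contact_force(); print(k,s,(robot.current_tcp_pos()-a).round(1),"along",(f[:2]@u).round(1),f.round(1))
    if s: break
print(robot.current_t())
```

```text
1 False [3.9 1.8 0.3] along -0.6 [-0.7  0.3  5.6]
2 False [7.9 3.6 0.3] along 0.1 [ 0.2 -0.2  5.1]
3 False [11.8  5.4  0.3] along 1.2 [1.1 0.6 5.3]
4 False [15.   6.9  0. ] along 0.9 [0.7 0.5 4.5]
16.4417
```

Run:
```python
from loc import *
a=robot.current_tcp_pos(); print(a)
robot.move_linear([a[0],a[1],160],speed=60)
robot.move_ptp([400,150,260],[np.pi,0,CY-np.pi/2])
c=lambda im,x0,y0,x1,y1,k: cv2.resize(im[y0:y1,x0:x1],None,fx=k,fy=k,interpolation=cv2.INTER_CUBIC)
t=cam("top");d=cam("side"); pickle.dump((t,d),open("p4.pkl","wb"))
cv2.imwrite("pics/ctl4.png",np.hstack([c(t["img"],140,158,200,218,6.5),c(d["img"],195,138,245,188,7.8)]))
cv2.imwrite("pics/top4.png",cv2.resize(t["img"],(800,600)))
print(robot.current_t())
for rx in(-17.5,0,17.5): print(rx,(np.array(proj(t,[*(CT+r2(CY)@[rx*.95,0]),87 if rx==0 else 83])-[140,158])*6.5).round(0),(np.array(proj(d,[*(CT+r2(CY)@[rx*.95,0]),87 if rx==0 else 83])-[195,138])*7.8+[390,0]).round(0))
```

```text
[621.50266185 234.65151981  86.94633171]
18.925
-17.5 [186. 210.] [557. 154.]
0 [169. 176.] [571. 129.]
17.5 [156. 144.] [586. 117.]
```

View pics/ctl4.png

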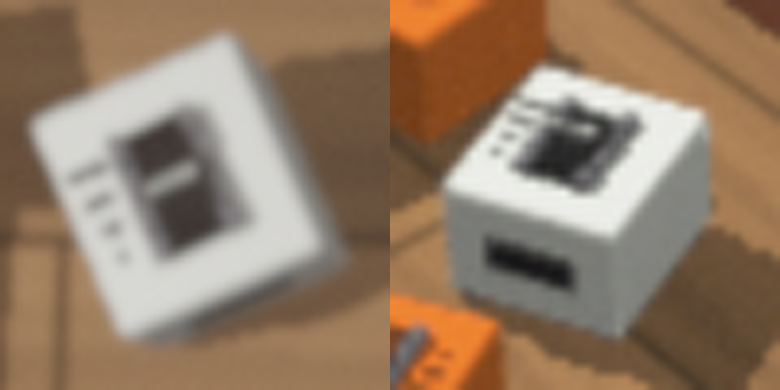

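View pics/top4.png

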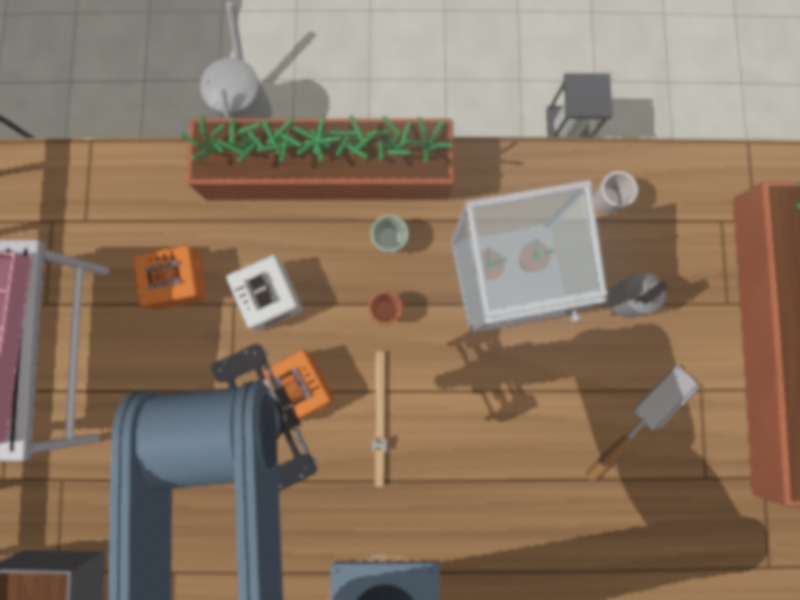

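The rib moved from crop (187,218) to (172,180); the predicted middle position is (169,176) and the highest would be near (156,144). In the side view the rib sits by the middle tick at (590,128). The controller's corners are unchanged, the knob is still at (575,317) in the top view, and the arm is clear. Handing in.

Run:
```python
from loc import *
print(robot.current_t(),robot.current_contact_force().round(1)); robot.hand_in()
```

```text
18.925 [-0.  -0.1  1.3]
the job is handed in; nothing more can be done
```

I shut the greenhouse door, turned the heater wheel up one click to the middle setting, and handed the job in at 18.9 s. The hand-in gave no verdict, so these results rest on my own checks.

- **Door:** I pushed it shut in an arc with closed fingertips until the force rose, then pressed once more. In the final top view the door knob is at row 317 px, against 320.8 px predicted for fully shut. A door open by 0.05 rad would put it near 326 px.
- **Wheel:** I pressed the fingertips on the white controller's wheel with about 5.5 N and rolled it 16.5 mm towards the larger bars. In the top view the pale rib is within about 5 px of its predicted middle position (6.5x enlargement), and well away from the highest one. The side view agrees less closely: the rib is about 19 px (7.8x enlargement) from its predicted middle position along the pixel row. It has clearly left the front tick, so I read it as the middle setting.
- **Everything else:** The controller's corners were unchanged in the close-ups. In the last full top view the mister, pots, stake and trowel looked unmoved. The arm ended well clear, at about zero contact force.

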